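# Turn the shaft so its blue flat faces up

## Task

Two green shaft holders stand on the bench, each with a crank. One carries a steel shaft with a flat milled along it, coated with blue marking dye: turn that shaft by its crank until the blue flat faces straight up, ready for marking out, then let go. Leave the other holder, whose shaft is plain and round, as it is.

Things in the scene. Friction and masses are not known exactly. Their poses are not given: they have to be found in the camera images.
- flat_shaft (a joint): Angle (rad) of the steel shaft, 32 mm thick, level along its holder's y axis, with a blue flat 90 mm long, 25 mm wide, 10 mm from the axis. 0 = flat faces straight up; positive = tipped towards the holder's +x, away from the robot. Starts at 0.45 to 1.55, can turn on past 0 to -2.2. Bearing friction of about 0.15 N m holds it wherever it is left.
- flat_holder: Green holder of the shaft with the blue flat, fixed to the bench: base plate 110 (x) by 150 (y) by 14 mm, two uprights 20 mm thick at y = -85 and +25 mm, 110 mm high. Origin on the bench top; the shaft's axis is 90 mm straight above it. z up, y along the shaft towards the crank end, x roughly away from the robot. The crank turns in the plane y = +75 mm.
- flat_knob (a point): Centre of the black barrel grip, 26 mm thick, 32 mm long along the shaft's direction, on the end of the crank of the shaft with the blue flat, 85 mm from the shaft's axis. It revolves freely on its pin, so it can be pinched by its two ends from above and carried round. The crank leans (joint value - 0.70) rad from upright, positive to the holder's +x; so with the flat up it leans 0.70 rad (40 degrees) to -x, towards the robot.
- plain_knob (a point): Centre of the like black grip on the crank of the other green holder, which has a plain round shaft with no flat. To be left alone.
Not all that is in view belongs to the job. Leave any orange or pink look-alike of the flat_holder alone.

How it is judged (in metres and radians):
At the end, for the whole second after the job is handed in: The blue flat faces straight up within 10 degrees (0.175 rad) and the shaft is at rest, let go (value of joint flat_shaft between -0.175 and 0.175 rad and velocity of joint flat_shaft between -0.05 and 0.05 rad/s); the robot touches nothing.
It fails at once if the other holder's crank is turned (its grip moved by more than 20 mm) (distance of plain_knob from where it was at the start of the episode above 0.02 m).
It also fails if it takes over 32 s, if anything falls off the work surface, if the arm or the gripper's body presses on something with over 40 N, if the wrist force passes 120 N, or if a joint passes its speed limit or range.

## Robot

A 6-joint arm with a two-finger parallel gripper is mounted at the origin on the work surface. World frame = base frame: x ahead of the robot, y to its left, z up, the work surface at z = 0. Lengths are in m, angles in degrees, forces in N, time in s.
With the tool pointing down it reaches from about 0.4 to 0.825 m from the base axis. Payload 7 kg.
Tool frame: the origin (TCP) lies midway between the tips of the shut fingers; the grasp point (between the pads) lies r.grip_depth behind it (r.grip_depth is the distance from the TCP to the grasp point, in m); z points along the fingers, y is the direction in which the jaws open and shut (so a half turn about z gives the same grasp; the last joint's range is limited). The gripper opens to 88 mm and grips with 3 to 60 N. Pads are 19 mm wide; open, the fingers measure 130 mm over their backs; the gripper's body (78 mm by 193 mm) begins 47 mm behind the grasp point.
Start: joints at [-56.889, 20.546, 0.682, 0, -70.136, -16.507], TCP at [0.193, -0.647, 0.227] pointing down, gripper open.
Joint ranges: [-176.03, 176.03], [-82.01, 121.73], [-58.28, 71.71], [-173.87, 95.51], [-174.79, -0.11], [-173.66, 173.66]. Speed limits (degrees/s): [136.94, 136.94, 172.46, 180, 180, 180].

## Interface

Orientations are given as [roll, pitch, yaw] about the fixed x, y, z axes, in that order (R = Rz(yaw) Ry(pitch) Rx(roll)).
In Python, from plant import r, imaging, close_job gives the robot as it stands.
- The arm moves only by the tool step_arm, never from a script. Its argument "commands" is a list of rows, each a list of 2 entries, a list of its own where there are three numbers: the shift along the tool's x, y, z in mm, then the turn about the tool's z in degrees. In form: [[[x, y, z], twist], ...]. A call has 1 to 20 rows; each row shifts and turns the commanded pose from where the row before left it, along the tool's axes as they then stand; what a row does not reach is not made up. A row lasts 1/8 s, in which the tool goes at most 62.5 mm and 10.7 degrees, less where a joint would pass 70% of its speed; a pose out of reach is approached as far as the arm can. A call with a gripper value outside its range is refused whole. "gripper" is the closure, from 0 (fully open) to 1 (shut), set as the call begins (left out, the last holds). The fingers move at their own pace and stop on an object; "grip_force" is the grip in N (left out, the last holds). Time passes only in rows, so rows that do not move let the fingers close. It gives the time, the measured TCP pose, the force and the opening at its end, in the units of the state.
- r.get_state(): the state, without advancing time (a new reading comes with each control period).
- imaging.capture(name): name is "scene" or "top" or "wrist"; returns a dict with "img" (420x560x3 uint8, red, green, blue), "z_map" (420x560 float32, m along the optical axis (not along the pixel's ray), 0 where there is no reading), "vfov" (degrees; the focal length in pixels is half the picture's height over the tangent of half this angle, whatever the lens; pixels are square), "cx", "cy" (the principal point, pixels), "extrinsics" (4x4, takes a point from camera to world coordinates); the wrist camera has in their place "T_tool_cam" (4x4, takes a point from camera to tool coordinates, whose origin is the TCP and whose axes are the flange's). Camera axes: x right, y down, z forward; pixel columns grow to the right and rows downward; lengths in m; the calibration is good to about 2 mm. A picture is of the moment at which its call begins: read the wrist's pose just before it.
- close_job(): hands the job in, once; it reports no verdict.
The state is a dict: "time_s": time; "joints": joint angles; "qd": joint speeds; "joint_torque": joint torques, N m; "tcp_pos": TCP position; "eef_rot": TCP orientation; "contact_force": force on the tool from outside, world axes, zero at the start; "moment": the same for the moment, N m; "gripper_width": finger opening in m.
Only numpy, scipy, OpenCV 4.12 (cv2) and the standard library are available. Lean on these libraries where they do the work, as an engineer would, in place of code of your own. Each camera call takes 0.05 s, during which the arm holds its last target.

## Working session

There is one attempt and no reset: what is moved stays moved. The work goes in short steps, Python scripts to look and compute and a tool call to move; the robot and the scene stay as the last step left them, time stands still between calls to the robot, and variables do not carry over. Pictures are saved under pics/ and viewed, and the job is handed in when it is done.

Besides the shell and the picture viewer there is one more tool, called after ">>>" as name([rows], argument=value, ...), one row to a line, values as JSON. step_arm: Moves the arm, as the interface text tells. Its arguments: {"type":"object","properties":{"commands":{"type":"array","items":{"type":"array"}},"gripper":{"type":"number"},"grip_force":{"type":"number"}},"required":["commands"]}

```bash
mkdir -p pics; ls; python3 - <<'E'
from plant import r, imaging
import cv2,numpy as np
print(r.get_state(), r.grip_depth)
for n in ["scene","top","wrist"]:
    c=imaging.capture(n); np.savez("pics/%s0.npz"%n,**c)
    cv2.imwrite("pics/%s0.png"%n,c["img"][:,:,::-1]); print(n,c["vfov"],c["cx"],c["cy"],c.get("extrinsics"))
E
```

```text
pics
{'time_s': 0.0, 'joints': array([-5.68879643e+01,  2.05895805e+01,  6.33046875e-01, -1.87238388e-02,
       -7.01352876e+01, -1.65056828e+01]), 'qd': array([-0.00509735, -0.00640433, -0.01655349,  0.00570776, -0.02335842,
       -0.03407297]), 'joint_torque': array([ 3.62684923e-04, -5.82724857e+01,  2.93056870e+01,  6.99741483e+00,
        6.79255289e-03, -1.20662326e-04]), 'tcp_pos': array([ 0.1927228 , -0.64639109,  0.22564249]), 'eef_rot': array([ 1.79906961e+02, -9.21340036e-03, -1.63400016e+02]), 'contact_force': array([-0.61412988, -0.05644285,  0.56515869]), 'moment': array([-0.01161331,  0.00278746,  0.01964355]), 'gripper_width': 0.08762185920476233} 0.0188
scene 47.307587895133125 280.40068506638636 208.03889411519714 [[ 0.79983263  0.36010604 -0.48019933  1.02261606]
 [ 0.60009698 -0.46336211  0.65205765 -0.65178442]
 [ 0.01230372 -0.80970315 -0.58671068  0.69873964]
 [ 0.          0.          0.          1.        ]]
top 49.52030663618364 278.7178238726535 210.51666094294373 [[ 0.02412543 -0.99866013  0.04578108  0.47644634]
 [-0.99963264 -0.02466406 -0.01123715  0.00713227]
 [ 0.01235124 -0.04549316 -0.99888829  1.30978317]
 [ 0.          0.          0.          1.        ]]
wrist 62.58771176440382 278.65307921806834 205.9413179249952 None
```

View pics/scene0.png

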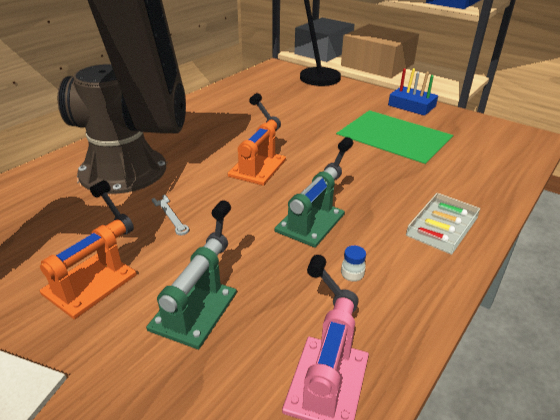

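View pics/top0.png

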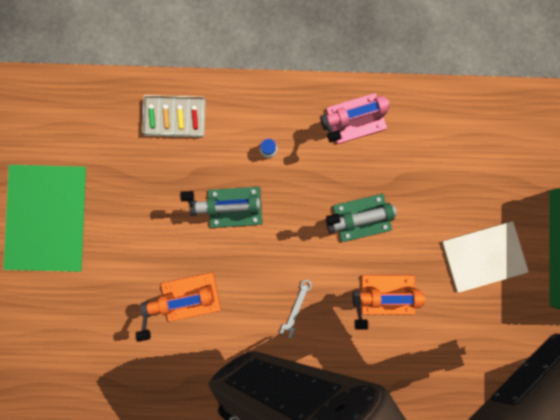

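The flat holder is the green one at top pixel (235,207), with its knob at (187,197); in the scene view its knob is at (345,145). The plain one is at top (363,217), with its knob at (333,225).

```bash
cat > h.py <<'E'
import numpy as np,cv2
def cloud(c):
    h,w=c["z_map"].shape; f=h/2/np.tan(np.radians(c["vfov"])/2)
    u,v=np.meshgrid(np.arange(w),np.arange(h)); z=c["z_map"]
    P=np.stack([(u-c["cx"])/f*z,(v-c["cy"])/f*z,z],-1)
    T=c["extrinsics"]; return P@T[:3,:3].T+T[:3,3]
def hsv(c): return cv2.cvtColor(np.ascontiguousarray(c["img"]),cv2.COLOR_RGB2HSV)
E
python3 - <<'E'
from h import *
L=lambda n:dict(np.load("pics/%s0.npz"%n))
for n,bx in (("top",(200,265,180,230)),("scene",(272,350,165,245))):
    c=L(n);W=cloud(c);H=hsv(c).astype(int)
    a,b,d,e=bx; s=np.zeros(W.shape[:2],bool); s[d:e,a:b]=1
    ok=(c["z_map"]>0)
    g=s&ok&(abs(H[...,0]-75)<15)&(H[...,1]>100)
    P=W[g]; base=P[(P[:,2]>0.006)&(P[:,2]<0.03)]; 
    print(n,"base",len(base),np.median(base[:,2]),cv2.minAreaRect((base[:,:2]*1000).astype(np.float32)))
    print(" upr",P[P[:,2]>.06].mean(0),P[:,2].max())
    bl=s&ok&(abs(H[...,0]-113)<10)&(H[...,1]>150)
    B=W[bl]; m=B.mean(0); U,S,V=np.linalg.svd(B-m,full_matrices=False); print(" blue",len(B),m,V,S/np.sqrt(len(B)))
for n,bx in (("top",(175,200,186,208)),("scene",(333,358,133,156)),("top",(322,345,212,238)),("scene",(208,236,198,225))):
    c=L(n);W=cloud(c); a,b,d,e=bx; w=W[d:e,a:b]; k=(c["img"][d:e,a:b].max(-1)<60)&(w[...,2]>.1)
    P=w[k]; print(n,len(P),P.mean(0),np.percentile(P,[3,97],axis=0))
E
```

```text
top base 829 0.015418028892941749 ((543.2955322265625, 118.58673095703125), (101.30736541748047, 141.36322021484375), 5.135501861572266)
 upr [0.5425032  0.11652225 0.10354504] 0.11623485225457064
 blue 103 [0.55353025 0.11817918 0.09746146] [[-0.08568097  0.99629056 -0.00799289]
 [ 0.46679003  0.03305391 -0.88375025]
 [ 0.88020784  0.07945158  0.4678906 ]] [0.02387682 0.00588514 0.00095376]
scene base 1168 0.014250617319909176 ((544.6958618164062, 115.4486312866211), (108.95944213867188, 151.67454528808594), 5.178750991821289)
 upr [0.55549041 0.10416536 0.08892367] 0.11345386678252178
 blue 200 [0.55141576 0.12395269 0.09745636] [[ 0.07764428 -0.99664011  0.02607415]
 [ 0.50731557  0.0169819  -0.86159301]
 [-0.85825537 -0.08012559 -0.5069296 ]] [0.02267729 0.00638422 0.00119357]
top 123 [0.55603955 0.22255373 0.17466733] [[0.53857591 0.21012009 0.12011201]
 [0.56842201 0.23675672 0.1876312 ]]
scene 160 [0.56503466 0.21137264 0.17670982] [[0.55021287 0.20631486 0.14505951]
 [0.5724554  0.2375501  0.18465411]]
top 141 [ 0.505735   -0.1398346   0.17192443] [[ 0.48068606 -0.15278401  0.10395197]
 [ 0.52290285 -0.12534086  0.1910027 ]]
scene 270 [ 0.51857849 -0.15044414  0.18037627] [[ 0.50350463 -0.15890809  0.14545998]
 [ 0.52528596 -0.1270349   0.18706473]]
```

```bash
python3 - <<'E'
import cv2
a=cv2.imread("pics/scene0.png")[120:260,260:380];cv2.imwrite("pics/cropA.png",cv2.resize(a,None,fx=4,fy=4))
a=cv2.imread("pics/top0.png")[170:250,160:410];cv2.imwrite("pics/cropB.png",cv2.resize(a,None,fx=3,fy=3))
E
```

```text
(no output)
```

View pics/cropA.png

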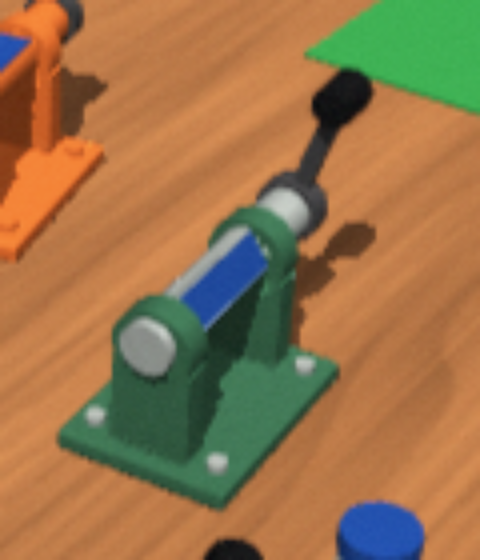

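View pics/cropB.png

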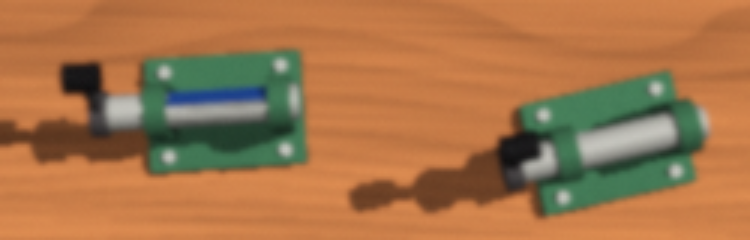

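Fit from both cameras: plate centre ≈(0.544,0.117) with yaw ≈5°, so the crank plane on the axis is at ≈(0.535,0.222,0.09). The flat normal's tilt of ≈1.06 rad puts the knob at ≈(0.565,0.225,0.170), which agrees with the measured grip. I'll move above it, tool y along the shaft.

>>> step_arm([
  [[0,0,-15],4],
  [[0,0,-20],4],
  [[0,0,-20],3.6],
  [[-12,22,0],0],
  [[-22,40,0],0],
  [[-22,42,0],0],
  [[-22,42,0],0],
  [[-22,42,0],0],
  [[-22,42,0],0],
  [[-22,42,0],0],
  [[-22,42,0],0],
  [[-22,42,0],0],
  [[-22,42,0],0],
  [[-22,42,0],0],
  [[-22,42,0],0],
  [[-22,42,0],0],
  [[-22,42,0],0],
  [[-22,42,0],0],
  [[-22,42,0],0],
  [[-22,42,0],0],
], gripper=0)

```text
time_s: 2.65
tcp_pos: [0.4953, 0.0758, 0.2816]
eef_rot: [180.0, 0.0, -175.0]
contact_force: [1.9, -0.3, 0.1]
gripper_width: 0.0871
```

>>> step_arm([
  [[-22,42,0],0],
  [[-22,42,0],0],
  [[-22,42,0],0],
  [[-10,20,0],0],
  [[0,0,0],0],
  [[0,0,0],0],
])

```text
time_s: 3.4
tcp_pos: [0.5577, 0.2257, 0.2815]
eef_rot: [-180.0, -0.0, -175.0]
contact_force: [0.3, -1.0, 0.7]
gripper_width: 0.0878
```

```bash
python3 - <<'E'
from plant import r, imaging
from h import *
from scipy.spatial.transform import Rotation as R
s=r.get_state(); c=imaging.capture("wrist")
T=np.eye(4);T[:3,:3]=R.from_euler("xyz",s["eef_rot"],degrees=True).as_matrix();T[:3,3]=s["tcp_pos"]
c["extrinsics"]=T@c["T_tool_cam"]; np.savez("pics/w1.npz",**c)
cv2.imwrite("pics/w1.png",c["img"][:,:,::-1])
print(s["time_s"],s["tcp_pos"],s["eef_rot"],s["contact_force"])
W=cloud(c); np.save("pics/W1.npy",W)
k=(c["img"].max(-1)<60)&(W[...,2]>.12)&(W[...,2]<.2)&(W[...,1]>.15)&(W[...,1]<.3)
P=W[k]; v,u=np.nonzero(k); print(len(P),P.mean(0),np.percentile(P,[2,98],axis=0),u.min(),u.max(),v.min(),v.max())
E
```

```text
3.4 [0.557729   0.22565019 0.28149082] [-1.79986276e+02 -2.51779595e-02 -1.75010256e+02] [ 0.3331207  -0.99717857  0.66362569]
1311 [0.55454701 0.22430361 0.17665982] [[0.53833418 0.21018969 0.12639137]
 [0.56806778 0.23869551 0.18531832]] 259 297 169 220
```

View pics/w1.png

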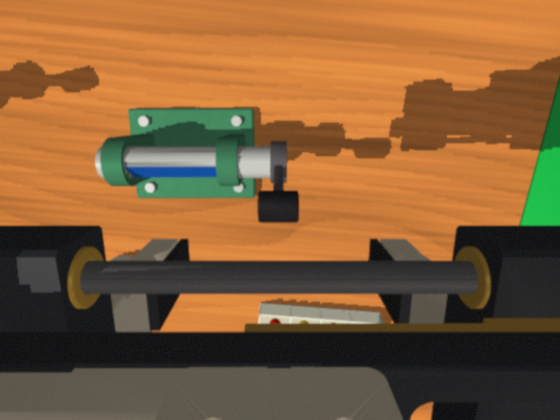

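The wrist view shows the knob at pixels (259–297, 190–220), with the crank arm entering at its middle. Both ends are free to pinch. Next I refine the knob centre and joint angle.

```bash
python3 - <<'E'
from h import *
from scipy.optimize import least_squares
c=dict(np.load("pics/w1.npz"));W=np.load("pics/W1.npy")
k=(c["img"].max(-1)<60)&(W[...,2]>.165)&(W[...,2]<.2)&(W[...,1]>.15)&(W[...,1]<.3)
P=W[k]; print(len(P),np.percentile(P,[1,50,99],axis=0))
f=least_squares(lambda p:np.hypot(P[:,0]-p[0],P[:,2]-p[1])-.013,[.56,.17],loss="soft_l1",f_scale=.002); print("knob xz",f.x,"y",(np.percentile(P[:,1],1)+np.percentile(P[:,1],99))/2)
H=hsv(c).astype(int)
bl=(c["z_map"]>0)&(abs(H[...,0]-113)<10)&(H[...,1]>150)&(W[...,2]>.08)&(W[...,2]<.12)
B=W[bl];m=B.mean(0);V=np.linalg.svd(B-m,full_matrices=False)[2];n=V[2]*np.sign(V[2][2]);print(len(B),m,n,np.arctan2(n[0],n[2]),V[0])
# shaft hub: bright steel between y .18 and .205
s=(H[...,1]<60)&(W[...,2]>.085)&(W[...,2]<.115)&(W[...,1]>.175)&(W[...,1]<.2)&(abs(W[...,0]-.54)<.03)
Q=W[s]; g=least_squares(lambda p:np.hypot(Q[:,0]-p[0],Q[:,2]-p[1])-.016,[.54,.09],loss="soft_l1",f_scale=.002);print("shaft",len(Q),g.x,Q.mean(0))
E
```

```text
1143 [[0.54611284 0.20962963 0.17400153]
 [0.55583174 0.22442151 0.18292556]
 [0.5688118  0.23921409 0.18559876]]
knob xz [0.55903127 0.17146809] y 0.2244218616931663
774 [0.55233214 0.11759754 0.09654718] [0.84523098 0.07667574 0.52887184] 1.0116846017498236 [ 9.04266320e-02 -9.95903111e-01 -1.31937894e-04]
shaft 585 [0.53605837 0.09074266] [0.53449296 0.19089629 0.10333612]
```

Knob and flat agree: the lean is 0.31 rad, so the joint is ≈1.01. The knob is at (0.559,0.2244,0.1715) and the axis is at x 0.533, z 0.0905. Next I descend and pinch.

>>> step_arm([
  [[-1,-1,20],0],
  [[0,0,30],0],
  [[0,0,30],0],
  [[0,0,25],0],
  [[0,0,15],0],
  [[0,0,7],0],
  [[0,0,0],0],
  [[0,0,0],0],
])

```text
time_s: 4.45
tcp_pos: [0.5596, 0.2257, 0.1556]
eef_rot: [180.0, 0.1, -175.0]
contact_force: [0.0, -0.1, -0.1]
gripper_width: 0.0877
```

>>> step_arm([
  [[0,0,0],0],
  [[0,0,0],0],
  [[0,0,0],0],
  [[0,0,0],0],
  [[0,0,0],0],
  [[0,0,0],0],
  [[0,0,0],0],
  [[0,0,0],0],
], gripper=1, grip_force=15)

```text
time_s: 5.45
tcp_pos: [0.5592, 0.2252, 0.1546]
eef_rot: [-180.0, -0.0, -175.0]
contact_force: [0.8, -1.4, 0.3]
gripper_width: 0.0317
```

```bash
python3 -c "
import numpy as np
for a,b,n in ((.31,-.2,9),(-.2,-.7,9)):
  t=np.linspace(a,b,n+1);print(np.c_[-85*np.diff(np.sin(t)),-85*np.diff(np.cos(t))].round(1).tolist())"
```

```text
[[4.6, -1.3], [4.7, -1.1], [4.7, -0.8], [4.8, -0.5], [4.8, -0.3], [4.8, 0.0], [4.8, 0.3], [4.8, 0.6], [4.7, 0.8]]
[[4.6, 1.1], [4.5, 1.3], [4.5, 1.6], [4.4, 1.8], [4.3, 2.1], [4.1, 2.3], [4.0, 2.5], [3.9, 2.7], [3.7, 2.9]]
```

Gripped at a width of 31.7 mm, which matches the 32 mm grip. Now the arc, in two halves.

>>> step_arm([
  [[4.6,0,-1.3],0],
  [[4.7,0,-1.1],0],
  [[4.7,0,-0.8],0],
  [[4.8,0,-0.5],0],
  [[4.8,0,-0.3],0],
  [[4.8,0,0],0],
  [[4.8,0,0.3],0],
  [[4.8,0,0.6],0],
  [[4.7,0,0.8],0],
  [[0,0,0],0],
])

```text
time_s: 6.7
tcp_pos: [0.5157, 0.2213, 0.1566]
eef_rot: [-180.0, -0.1, -175.0]
contact_force: [-1.7, -4.9, -1.2]
gripper_width: 0.0322
```

>>> step_arm([
  [[4.6,0,1.1],0],
  [[4.5,0,1.3],0],
  [[4.5,0,1.6],0],
  [[4.4,0,1.8],0],
  [[4.3,0,2.1],0],
  [[4.1,0,2.3],0],
  [[4.0,0,2.5],0],
  [[3.9,0,2.7],0],
  [[3.7,0,2.9],0],
  [[0,0,0],0],
  [[0,0,0],0],
  [[0,0,0],0],
])

```text
time_s: 8.2
tcp_pos: [0.4787, 0.218, 0.1382]
eef_rot: [-180.0, -0.0, -175.0]
contact_force: [3.6, -4.7, -4.6]
gripper_width: 0.032
```

```bash
cat > m.py <<'E'
from plant import r, imaging
from h import *
from scipy.spatial.transform import Rotation as R
import sys
tag=sys.argv[1]
s=r.get_state(); print(s["time_s"],s["tcp_pos"],s["contact_force"],s["gripper_width"])
for n in ("wrist","scene","top"):
    s=r.get_state(); c=imaging.capture(n)
    if n=="wrist":
        T=np.eye(4);T[:3,:3]=R.from_euler("xyz",s["eef_rot"],degrees=True).as_matrix();T[:3,3]=s["tcp_pos"]
        c["extrinsics"]=T@c["T_tool_cam"]
    cv2.imwrite(f"pics/{n}{tag}.png",c["img"][:,:,::-1]); np.savez(f"pics/{n}{tag}.npz",**c)
    W=cloud(c);H=hsv(c).astype(int)
    bl=(c["z_map"]>0)&(abs(H[...,0]-113)<10)&(H[...,1]>150)&(W[...,2]>.08)&(W[...,2]<.12)&(abs(W[...,0]-.544)<.04)&(abs(W[...,1]-.117)<.06)
    B=W[bl]
    if len(B)<20: print(n,"few",len(B)); continue
    m=B.mean(0);V=np.linalg.svd(B-m,full_matrices=False)[2];q=V[2]*np.sign(V[2][2]);print(n,len(B),m.round(4),"angle",np.arctan2(q[0],q[2]).round(3),V[0].round(3))
E
python3 m.py 2
```

```text
8.2 [0.47865117 0.21804119 0.13821333] [ 3.62666386 -4.66029858 -4.58701397] 0.032047748758107474
wrist 310 [0.5456 0.0775 0.102 ] angle 0.02 [ 0.997  0.075 -0.013]
scene 182 [0.5419 0.1237 0.1017] angle -0.029 [ 0.096 -0.995 -0.001]
top 222 [0.5437 0.1185 0.1027] angle 0.015 [-0.094  0.996  0.001]
```

All three cameras put the flat within 0.03 rad of straight up. Release and retreat.

>>> step_arm([
  [[0,0,0],0],
  [[0,0,0],0],
  [[0,0,0],0],
  [[0,0,0],0],
  [[0,0,0],0],
  [[0,0,0],0],
], gripper=0)

```text
time_s: 9.1
tcp_pos: [0.4788, 0.2184, 0.1386]
eef_rot: [180.0, 0.0, -175.0]
contact_force: [-0.6, -0.2, -0.2]
gripper_width: 0.0848
```

>>> step_arm([
  [[0,0,-10],0],
  [[0,0,-20],0],
  [[0,0,-30],0],
  [[0,0,-30],0],
  [[0,0,-30],0],
  [[0,0,-15],0],
  [[0,0,0],0],
  [[0,0,0],0],
  [[0,0,0],0],
])

```text
time_s: 10.22
tcp_pos: [0.4784, 0.2181, 0.2724]
eef_rot: [-179.9, -0.1, -175.0]
contact_force: [0.6, 1.2, -0.5]
gripper_width: 0.0879
```

```bash
python3 m.py 3
```

```text
10.225 [0.47836913 0.21809534 0.27236457] [ 0.6427769   1.1733299  -0.49531532] 0.08790477738115948
wrist 1033 [0.5404 0.1235 0.102 ] angle -0.002 [ 0.035 -0.999  0.001]
scene 182 [0.5418 0.124  0.1015] angle -0.039 [ 0.102 -0.995  0.004]
top 223 [0.5438 0.1178 0.1028] angle -0.002 [-0.093  0.996 -0.01 ]
```

View pics/scene3.png

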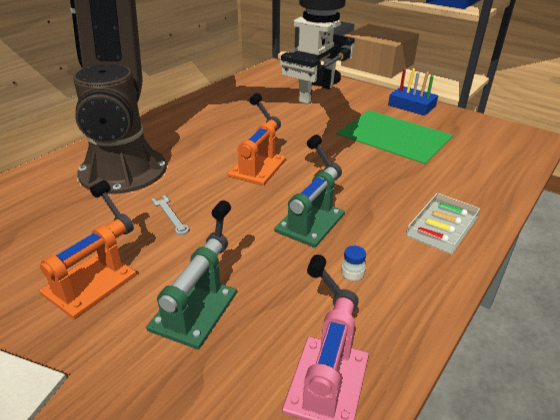

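The flat faces up, with its knob now at (315,142). The plain holder's knob is unchanged at (222,210), and the gripper is clear of everything.

```bash
python3 -c "
from plant import close_job
print(close_job())"
```

```text
the job is handed in; nothing more can be done
None
```

The blue flat now faces straight up, and the job is handed in at about 10 s of the 32 s allowed. I pinched the crank's grip by its two ends, carried it round from about 1.01 rad to 0, let go and lifted clear.

- **Flat angle after letting go:** the wrist and top cameras both read -0.002 rad. The scene camera read -0.039 rad, a small disagreement well inside the 0.175 rad tolerance.
- **Robot clear:** the gripper is open about 0.1 m above the grip, with only noise-level force on the tool.
- **Plain holder:** its grip is at the same place in the scene picture as at the start.

No check failed. The shaft being at rest was not measured directly; it stayed at the same angle, to within about 0.02 rad, from before release to after.

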